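# Set up the seed lab's photo corner

### The arm

A 6-joint arm with a two-finger parallel gripper is mounted at the origin on the work surface. World frame = base frame: x ahead of the robot, y to its left, z up, the work surface at z = 0. Lengths are in mm, angles in degrees, forces in N, time in s.
With the tool pointing down it reaches from about 350 to 975 mm from the base axis. Payload 17.4 kg.
Tool frame: the origin (TCP) lies on the centre line of the jaws, within the pads' length; the fingertips stand 19 mm ahead of it and the grasp point (between the pads) is the TCP (tcp_to_tips is the distance from the TCP to the fingertips, in mm); z points along the fingers, y is the line along which they close (so a half turn about z gives the same grasp; the last joint's range is limited). The gripper opens to 85 mm and grips with 20 to 120 N. Pads are 22 mm wide; open, the fingers measure 114 mm over their backs; the gripper's body (76 mm by 85 mm) begins 54 mm behind the grasp point. The pads swing forward as they close: fully open they stand 13 mm farther back than shut.
Start: joints at [67.391, 6.646, 82.598, -0, 90.757, -2.166], TCP at [235.771, 632.491, 250.303] pointing down, gripper open.
Joint ranges: [-162.19, 162.19], [-47.58, 125.68], [4.15, 143.07], [-65.23, 245.23], [0.69, 171.88], [-170.13, 170.13]. Speed limits (degrees/s): [108.29, 108.29, 127.2, 180, 180, 180].

### API

Orientations are given as [roll, pitch, yaw] about the fixed x, y, z axes, in that order (R = Rz(yaw) Ry(pitch) Rx(roll)).
In Python, from rig import * gives the robot as it stands. The module is installed in compiled form; this text tells all that it offers.
- The arm moves only by the tool carry_out, never from a script. Its argument "plan" is a list of rows, each a list of 7 numbers: the turn, a rotation vector about the tool's x, y, z each as a share of 60 degrees, from -1 to 1, then the shift along the tool's x, y, z each as a share of 0.2 m, from -1 to 1, then the opening, from 0 (shut) to 1 (fully open). In form: [[rx, ry, rz, tx, ty, tz, claw], ...]. A call has 1 to 20 rows; each row is the pose to reach, as a shift and turn from the pose commanded when the call began, along the tool's axes at that moment; what a row does not reach only later rows make up. A row lasts 1/10 s, in which the tool goes at most 50 mm and 8.59 degrees, less where a joint would pass 70% of its speed; a pose out of reach is approached as far as the arm can. A call with a number of a shift or a turn outside -1 to 1 is refused whole. A call with a gripper value outside its range is refused whole. The fingers move at their own pace and stop on an object; the grip force is fixed at half the most. Time passes only in rows, so rows that repeat a pose let the fingers close. It gives the time, the measured TCP pose, the force, the opening and the grip force at its end, in the units of the state.
- read_state(): the state, without advancing time (a new reading comes with each control period).
- camera(name): name is "side" or "top"; returns the picture (384x512x3 uint8, red, green, blue); there is no depth.
- camera_params(name): a dict with "vertical_fov" (degrees; the focal length in pixels is half the picture's height over the tangent of half this angle, whatever the lens; pixels are square), "cx", "cy" (the principal point, pixels), "rvec" (rotation vector, rad) and "tvec" (3), from world to camera coordinates, as OpenCV has them. Camera axes: x right, y down, z forward; pixel columns grow to the right and rows downward; lengths in mm; the calibration is good to about 2 mm. A picture is of the moment at which its call begins. camera_params takes no time and is no camera call.
- finish_job(): hands the job in; it is judged then, once.
The state is a dict: "time": time; "joint_pos": joint angles; "joint_vel": joint speeds; "effort": joint torques, N m; "ee_pos": TCP position; "eef_rot": TCP orientation; "ft_force": force on the tool from outside, world axes, zero at the start; "ft_torque": the same for the moment, N m; "width": opening from 0.0 (shut) to 1.0 (fully open); "grip_force": force on a finger pad.
Only numpy, scipy, OpenCV 4.12 (cv2) and the standard library are available. Lean on these libraries where they do the work, as an engineer would, in place of code of your own. Each camera call takes 0.05 s, during which the arm holds its last target. There are 200 camera calls.

### The job

Get the photo corner ready. Stand the fallen yellow-and-black scale column upright by lifting its top end while its foot stays on the table as the pivot; once it is upright, move it, still upright, onto the middle of the round blue mat, its whole foot on the mat. Also lean the colour chart board in the metal stand, black end down against the low orange stop, coloured face towards the stop side, upper part resting on the tall backrest; do not drop or topple either thing, and leave everything else where it is.

Things in the scene. Friction and masses are not known exactly. Their poses are not given: they have to be found in the camera images.
- column_center (a point): Scale column, loose, lying: round shaft 24 mm thick, banded yellow and black, on a dark steel foot plate 70 x 70 x 12 mm; 175 mm tall in all, 0.5 kg, mostly in the foot. Point: on its axis, half-way up (87.5 mm from the foot's underside). z runs from foot to top; x, y parallel to the foot's sides. Lies on a side of the foot and the rim of its top, axis sloping 8 degrees down to the top.
- column_foot (a point): Centre of the underside of the column's foot; same axes. About 36 mm above the table while lying on a side of the plate (35 mm from it); 0 when standing on the table.
- board_center (a point): Colour chart board, loose, lying flat, coloured face up: rigid white board 200 x 50 x 20 mm, about 0.25 kg, coloured patches on one face, one end black. Point: its centre. x runs along the length from the black end to the white top end, y across the 50 mm width, z out of the coloured face.
- board_foot (a point): Centre of the end face of the board's black end (100 mm from the board's centre); same axes.
- stand_floor (a point): Metal lean stand, fixed. Point: on top of its base plate (8 mm above the table), on the inner face of the orange stop, half-way along it. x points level from the stop to the backrest, y along the stop, z up. Stop: 10 mm thick, 140 long, 15 high above the base. With the board leaning, foot against the stop, the centre of its black end is 9 mm from the stop and 4 mm above the base.
- backrest_top (a point): Stand's backrest, an upright plate parallel to the stop, 140 mm wide, 12 thick. Point: middle of its upper edge on the face towards the stop, 85 mm from the stop's inner face and 160 mm above the base plate; same axes as the stand. The board with its foot against the stop rests on this edge, leaning 23 degrees (0.39 rad) from vertical.
- mat_top (a point): Centre of the upper side of the round blue mat, 140 mm across, 2 mm thick, fixed to the table. The height is that of the upper side.
- dishes_mid (a point): Bystander, loose, to be left alone: closed glass culture dish, 90 mm across, 30 high. Point at its centre, half-way up.
- carton_mid (a point): Bystander, loose, to be left alone: white and green carton lying flat, 120 x 50 mm, 25 high. Point at its centre, half-way up.
- jar_mid (a point): Bystander, loose, to be left alone: amber jar, 52 mm across, 85 high. Point at its centre, half-way up.
- cup_mid (a point): Bystander, loose, to be left alone: white cup, 64 mm across at the rim, 70 high. Point at its centre, half-way up.
- rack_mid (a point): Bystander, loose, to be left alone: open blue plastic box 100 x 70 mm, 35 high. Point at its centre, half-way up.

How it is judged (in metres and radians):
On the way:
1. the column stands upright on its foot, on the table or mat (angle between column_center's own z axis and vertical below 0.1 rad and height (world z) of column_foot below 0.008 m), for 0.2 s.
At the end, for the whole second after the job is handed in: Column at rest, upright (0.06 rad), its foot on the mat, centre within 20 mm of the mat's. Board at rest in the stand: black end on the base within 8 mm of the stop and 45 mm of its middle, coloured face to the stop side, 0.28 to 0.55 rad from vertical, square to the stop (0.2 rad) (angle between column_center's own z axis and vertical below 0.06 rad and horizontal distance between column_foot and mat_top below 0.02 m and height (world z) of column_foot below 0.007 m and linear speed of each of column, board below 0.03 m/s and angle between board_center's own x axis and vertical between 0.28 and 0.55 rad and angle between board_center's own z axis and vertical below 1.5 rad and x of board_foot in the frame of stand_floor between -0.002 and 0.017 m and y of board_foot in the frame of stand_floor between -0.045 and 0.045 m and z of board_foot in the frame of stand_floor below 0.012 m and angle between the y axis of board_center and the y axis of stand_floor, either way round below 0.2 rad); the robot touches nothing.
It fails at once if the column's foot is lifted clear of the table while the column is not upright ((angle between column_center's own z axis and vertical above 0.25 rad and height (world z) of column_foot above 0.055 m) or (angle between column_center's own z axis and vertical between 0.25 and 0.7 rad and height (world z) of column_foot above 0.043 m)).
It fails at once if the column or the board is dropped or toppled (moving faster than 0.5 m/s with no finger on it) ((linear speed of column above 0.5 m/s and contact force between the fingers and column below 0.05 N) or (linear speed of board above 0.5 m/s and contact force between the fingers and board below 0.05 N)).
It fails at once if one of the other loose things is moved more than 30 mm (distance of any of dishes_mid, carton_mid, jar_mid, cup_mid, rack_mid from where it was at the start of the episode above 0.03 m).
It also fails if it takes over 72 s, if anything falls off the work surface, if the arm or the gripper's body presses on something with over 40 N, if the wrist force passes 120 N, or if a joint passes its speed limit or range.

## Working session

There is one attempt and no reset: what is moved stays moved. The work goes in short steps, Python scripts to look and compute and a tool call to move; the robot and the scene stay as the last step left them, time stands still between calls to the robot, and variables do not carry over. Pictures are saved under pics/ and viewed, at most 12 in all, crops included, and the job is handed in when it is done.

Besides the shell and the picture viewer there is one more tool, called after "Emit:" as name(argument=value, ...), one argument or row to a line, values as JSON. carry_out: Moves the arm, as the interface text tells. Its arguments: {"type":"object","properties":{"plan":{"type":"array"}},"required":["plan"]}

```bash
mkdir -p pics; python3 - <<'E'
from rig import *
import cv2
for n in("side","top"):
    cv2.imwrite(f"pics/{n}0.png",cv2.resize(camera(n)[:,:,::-1],(768,576),interpolation=cv2.INTER_CUBIC)); print(n,camera_params(n))
s=read_state();print(s)
E
```

```text
side {'vertical_fov': 44.64109260351731, 'cx': 256.0533437942371, 'cy': 190.7890184171416, 'rvec': array([ 2.18422273, -0.16387872,  0.05355007]), 'tvec': array([-607.07478083,  149.02760621, 1408.95105864])}
top {'vertical_fov': 43.520630338714916, 'cx': 254.97593404307725, 'cy': 187.28476878427708, 'rvec': array([ 2.14076371, -2.1765312 ,  0.10703745]), 'tvec': array([   8.22047158,  638.22020971, 1559.05302326])}
{'time': 0.1, 'joint_pos': array([ 6.73931583e+01,  6.67212385e+00,  8.26314113e+01, -9.34031693e-05,
        9.07550835e+01, -2.16607476e+00]), 'joint_vel': array([-8.90432025e-02, -4.28289045e-02, -2.14938593e-01,  6.26760302e-05,
        6.10940172e-03, -9.25382188e-02]), 'effort': array([ 1.88586862e-03, -7.33667564e+01, -6.33789897e+01,  3.71547333e-05,
        5.31694372e-03, -2.07520605e-05]), 'ee_pos': array([235.69439528, 632.36394176, 249.63267889]), 'eef_rot': array([-1.79941420e+02, -2.12223048e-03,  1.59559231e+02]), 'ft_force': array([-0.55891732,  0.35341333, -0.3417847 ]), 'ft_torque': array([0.02070758, 0.01722716, 0.00538617]), 'grip_force': 0.0, 'width': 0.9959127873820128}
```

View pics/side0.png

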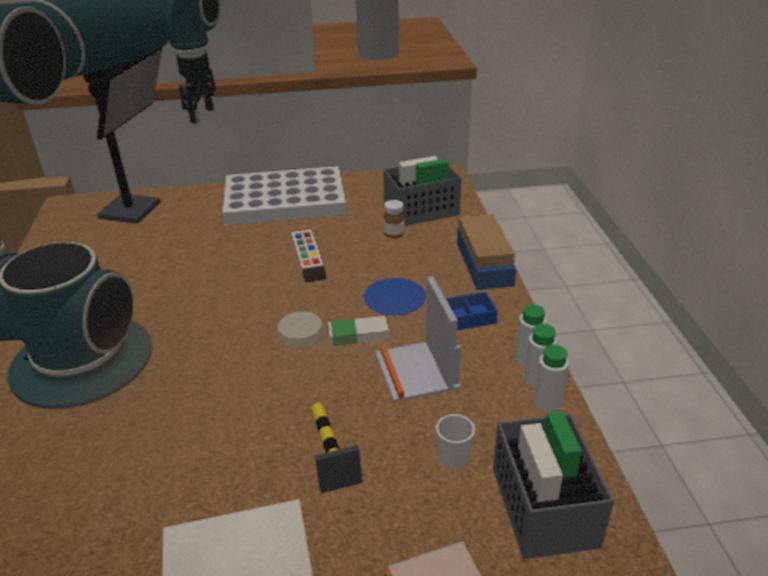

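View pics/top0.png

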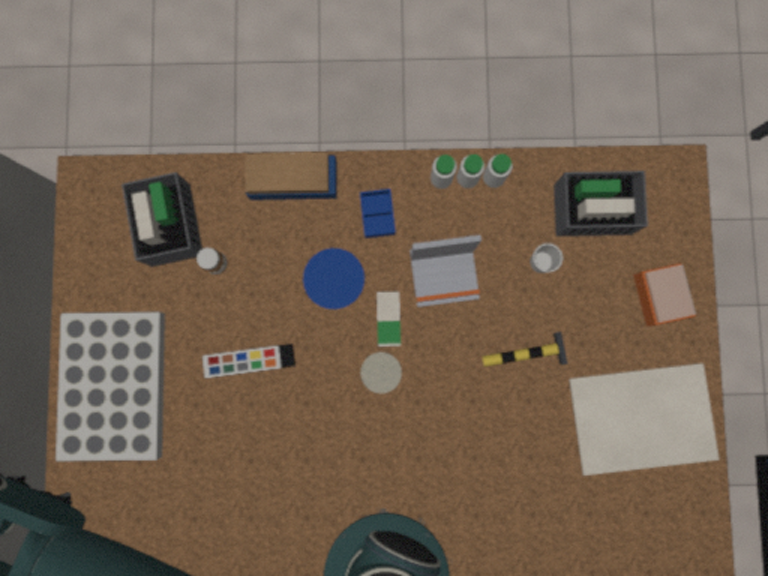

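The side view shows the column lying with its foot at about (340,468) and its tip at (318,408), both in the enlarged picture. In the top view, the board runs from (204,366) to its black end at (292,355). The mat is at (334,278), the stand at (446,270) and the column runs from (562,348) to its tip at (486,361). I'll take a closer crop.

```bash
python3 - <<'E'
from rig import *
import cv2
im=camera("top")[:,:,::-1]
cv2.imwrite("pics/c1.png",cv2.resize(im[150:260,130:390],None,fx=3,fy=3,interpolation=cv2.INTER_CUBIC))
E
cat > h.py <<'E'
from rig import *
import cv2,numpy as np
from scipy.spatial.transform import Rotation as Ro
def ray(n,u,v):
    p=camera_params(n);f=192/np.tan(np.radians(p["vertical_fov"]/2))
    R=cv2.Rodrigues(p["rvec"])[0]
    return -R.T@p["tvec"], R.T@np.array([(u-p["cx"])/f,(v-p["cy"])/f,1])
def at(n,u,v,z):
    c,d=ray(n,u,v);return np.round(c+d*(z-c[2])/d[2],1)
def proj(n,P):
    p=camera_params(n);f=192/np.tan(np.radians(p["vertical_fov"]/2))
    R=cv2.Rodrigues(p["rvec"])[0];q=np.atleast_2d(P)@R.T+p["tvec"]
    return q[:,:2]/q[:,2:]*f+[p["cx"],p["cy"]]
def c1(u,v,z): # crop 3x of top at (130,150)
    return at("top",130+(u+.5)/3-.5,150+(v+.5)/3-.5,z)
E
```

```text
(no output)
```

View pics/c1.png

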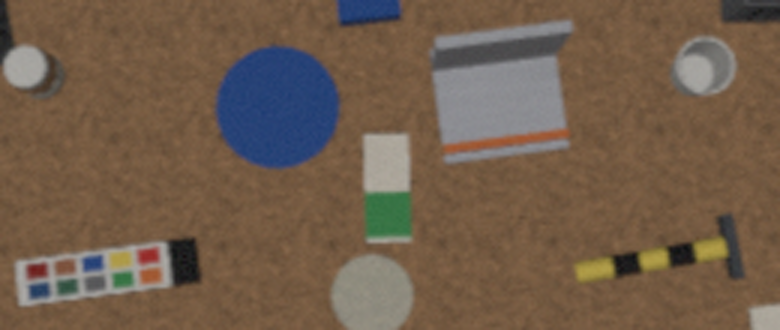

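The crop shows these pixels:
- **Board corners:** (16,262), (195,238), (200,282) and (21,305).
- **Mat centre:** (278,107).
- **Stop's inner edge:** (443,145) to (568,130).
- **Column:** tip at (577,271), foot plate upper side from (726,215) to (738,277).

```bash
python3 - <<'E'
from h import *
B=[c1(*p,20) for p in((16,262),(195,238),(200,282),(21,305))]
print("board",B,np.mean(B,0),[np.linalg.norm(B[i]-B[i-1]) for i in range(4)])
d=B[1]+B[2]-B[0]-B[3];print("x dir",np.degrees(np.arctan2(d[1],d[0])))
print("mat",c1(278,107,2),"top/bot",c1(278,46,2),c1(278,168,2),c1(217,107,2),c1(339,107,2))
s=c1(443,145,23),c1(568,130,23);d=s[1]-s[0];print("stop",s,np.mean(s,0),np.linalg.norm(d),"ydir",np.degrees(np.arctan2(d[1],d[0])))
b=c1(433,51,168),c1(572,33,168);print("backrest front edge",b,np.mean(b,0))
t=c1(577,271,12);f=c1(720,216,70),c1(732,278,70),c1(732,214,70),c1(744,276,70)
print("col tip",t,"foot upper corners",f)
print("carton",[c1(*p,25) for p in((363,135),(408,135),(411,240),(366,240))]);print("dish",c1(372,295,30),"jar",c1(26,66,85),"cup",c1(704,66,70))
E
```

```text
board [array([480.8, 398.7,  20. ]), array([504.1, 200.3,  20. ]), array([455.6, 194.8,  20. ]), array([433.6, 392.6,  20. ])] [468.525 296.6    20.   ] [np.float64(47.592541432455555), np.float64(199.76348515181644), np.float64(48.81085944746312), np.float64(199.01969751760754)]
x dir -83.47734328858832
mat [650.6 108.5   2. ] top/bot [720.3 108.    2. ] [581.5 109.1   2. ] [651.8 177.6   2. ] [649.4  39.6   2. ]
stop (array([602.5, -76.1,  23. ]), array([ 616.8, -215.2,   23. ])) [ 609.65 -145.65   23.  ] 139.8331148190585 ydir -84.13039955698531
backrest front edge (array([685.8, -62.8, 168. ]), array([ 701.8, -204.5,  168. ])) [ 693.8  -133.65  168.  ]
col tip [ 461.1 -221.7   12. ] foot upper corners (array([ 517.1, -368.8,   70. ]), array([ 451.1, -378.8,   70. ]), array([ 519. , -381.7,   70. ]), array([ 453. , -391.6,   70. ]))
carton [array([614.9,  12.5,  25. ]), array([614.1, -37.4,  25. ]), array([497.9, -38.6,  25. ]), array([498.7,  10.9,  25. ])]
dish [438.6   5.2  30. ] jar [690.1 373.4  85. ] cup [ 679.3 -358.4   70. ]
```

```bash
cat >> h.py <<'E'
u=lambda a:np.array([np.cos(np.radians(a)),np.sin(np.radians(a)),0])
Z=np.array([0,0,1.])
def tool(az,tilt,ydir): # tool z: from straight down tilted towards azimuth az; y axis level along ydir (perp. az)
    z=-Z*np.cos(np.radians(tilt))+u(az)*np.sin(np.radians(tilt));y=u(ydir)
    return np.column_stack([np.cross(y,z),y,z])
def now():
    s=read_state();return s["ee_pos"],Ro.from_euler("xyz",s["eef_rot"],degrees=True).as_matrix()
def row(P,R,frm=None):
    p,R0=frm or now()
    return [float(x) for x in np.round(np.r_[Ro.from_matrix(R0.T@R).as_rotvec()/np.radians(60),R0.T@(np.array(P)-p)/200],3)]
BX=96.5;BC=np.array([468.5,296.6,10])
RB=tool(BX+180,20,BX-90);PB=BC+15*u(BX)-14.5/np.cos(np.radians(20))*RB[:,2]
E
python3 - <<'E'
from h import *
print(PB);p,R0=now();R1=Ro.from_matrix(R0)
# half-way then full
Rm=tool(BX+180,0,BX-90+25)
a=(np.array([360,470,200]),Rm)
print(row(*a)); print(row(PB+[0,0,80],RB,a)); print(row(PB,RB,(PB+[0,0,80],RB)))
E
```

```text
[466.20451409 316.74722126  24.5       ]
[-0.001, 0.0, 0.634, -0.866, -0.543, 0.249]
[0.073, -0.328, 0.412, -0.931, 0.052, 0.478]
[0.0, 0.0, 0.0, 0.137, 0.0, 0.376]
```

Emit:
carry_out(
  plan=[
    [0,0,0.634,-0.866,-0.543,0.249,1],
    [0,0,0.634,-0.866,-0.543,0.249,1],
    [0,0,0.634,-0.866,-0.543,0.249,1],
    [0,0,0.634,-0.866,-0.543,0.249,1],
    [0,0,0.634,-0.866,-0.543,0.249,1],
    [0,0,0.634,-0.866,-0.543,0.249,1],
    [0,0,0.634,-0.866,-0.543,0.249,1],
    [0,0,0.634,-0.866,-0.543,0.249,1],
  ],
)

```text
time: 0.95
ee_pos: [359.6, 471.2, 200.8]
eef_rot: [180.0, -0.0, 121.7]
ft_force: [1.4, 0.4, 0.0]
width: 1.0
grip_force: 0.0
```

Emit:
carry_out(
  plan=[
    [0.073,-0.328,0.412,-0.931,0.052,0.478,1],
    [0.073,-0.328,0.412,-0.931,0.052,0.478,1],
    [0.073,-0.328,0.412,-0.931,0.052,0.478,1],
    [0.073,-0.328,0.412,-0.931,0.052,0.478,1],
    [0.073,-0.328,0.412,-0.931,0.052,0.478,1],
    [0.073,-0.328,0.412,-0.931,0.052,0.478,1],
    [0.073,-0.328,0.412,-0.931,0.052,0.478,1],
    [0.073,-0.328,0.412,-0.931,0.052,0.478,1],
  ],
)

```text
time: 1.75
ee_pos: [466.1, 318.3, 106.2]
eef_rot: [179.9, 19.9, 96.6]
ft_force: [-0.3, 0.0, -0.2]
width: 1.003
grip_force: 0.0
```

```bash
python3 - <<'E'
from h import *
print(read_state()["joint_pos"],now()[0],read_state()["eef_rot"],read_state()["time"],row(PB,RB))
im=camera("side")[:,:,::-1]
cv2.imwrite("pics/s1.png",cv2.resize(im[80:230,150:350],None,fx=4,fy=4,interpolation=cv2.INTER_CUBIC))
E
```

```text
[ 39.61905354   4.03364077 100.60093231 -16.66280153  86.61647115
  35.61122711] [466.05666189 318.33035484 106.16278697] [179.94051175  19.91075209  96.63741784] 1.75 [0.002, -0.001, 0.002, 0.132, -0.001, 0.387]
```

View pics/s1.png

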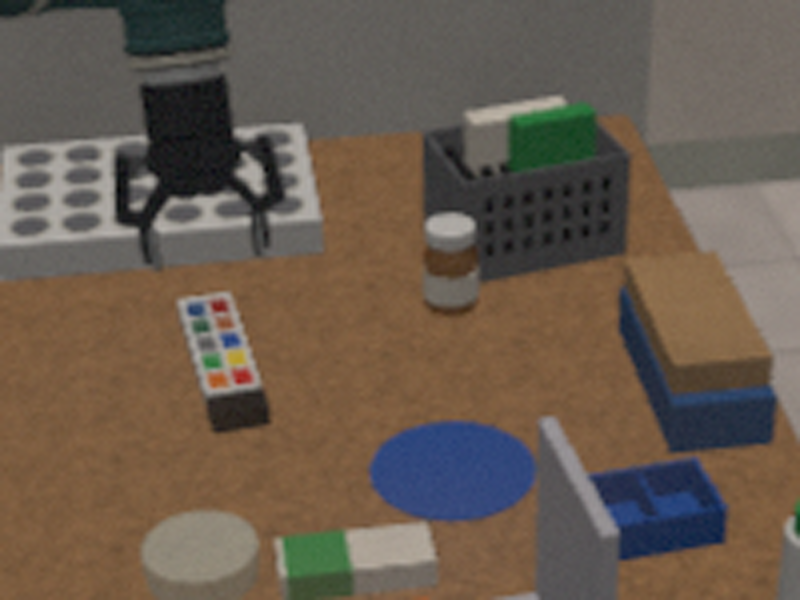

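The open gripper is tilted and lined up with the board: the tips are at (150,260) and (260,250), and the board's far edge is at (180..230,295). I'll descend and grip.

Emit:
carry_out(
  plan=[
    [0.002,-0.001,0.002,0.05,0,0.15,1],
    [0.002,-0.001,0.002,0.09,0,0.26,1],
    [0.002,-0.001,0.002,0.115,0,0.335,1],
    [0.002,-0.001,0.002,0.132,0,0.385,1],
    [0.002,-0.001,0.002,0.132,0,0.385,1],
    [0.002,-0.001,0.002,0.132,0,0.385,0.8],
    [0.002,-0.001,0.002,0.132,0,0.385,0.5],
    [0.002,-0.001,0.002,0.132,0,0.385,0.3],
    [0.002,-0.001,0.002,0.132,0,0.385,0],
    [0.002,-0.001,0.002,0.132,0,0.385,0],
    [0.002,-0.001,0.002,0.132,0,0.385,0],
    [0.002,-0.001,0.002,0.132,0,0.385,0],
    [0.002,-0.001,0.002,0.132,0,0.385,0],
    [0.002,-0.001,0.002,0.132,0,0.385,0],
  ],
)

```text
time: 3.2
ee_pos: [467.0, 315.9, 24.9]
eef_rot: [180.0, 20.0, 96.4]
ft_force: [-1.5, 1.0, 6.8]
width: 0.566
grip_force: 63.0
```

```bash
cat >> h.py <<'E'
SF=np.array([609.6,-144.5,8]);SA=5.9
# board in tool, at the grasp
_RT=Ro.from_euler("xyz",[180,20,96.4],degrees=True).as_matrix();_PT=np.array([467.0,315.9,24.9])
_RBd=np.column_stack([u(96.4),u(186.4),Z])
_c=BC+u(186.4)*((_PT-BC)@u(186.4))
_foot=_c-100*u(96.4)
def board_tool(foot,tilt,az=SA): # TCP pose for board foot position, tilt from vertical
    t=np.radians(tilt);x=np.sin(t)*u(az)+np.cos(t)*Z;y=u(az+90)
    RB2=np.column_stack([x,y,np.cross(x,y)]);M=RB2@_RBd.T
    return foot+M@(_PT-_foot),M@_RT
def stand(x,y,z): return SF+x*u(SA)+y*u(SA+90)+z*Z
E
python3 - <<'E'
from h import *
W=[(np.array([467,300,200]),_RT:=Ro.from_euler("xyz",[180,20,96.4],degrees=True).as_matrix())]
W+=[board_tool(np.array([420,130,120]),65,55)]
W+=[board_tool(np.array([470,-30,120]),45,20)]
W+=[board_tool(stand(16,0,80),21)]
W+=[board_tool(stand(14,0,20),21)]
f=now()
for w in W: print(np.round(w[0]),Ro.from_matrix(w[1]).as_euler("xyz",degrees=True).round(1),row(*w,f)); f=w
E
```

```text
[467 300 200] [180.   20.   96.4] [-0.0, 0.0, -0.0, -0.374, -0.009, -0.796]
[478. 213. 184.] [-180.   -5.   55.] [0.091, 0.398, 0.689, -0.383, 0.009, 0.225]
[539.  -5. 215.] [180. -25.  20.] [-0.152, 0.323, 0.566, -0.703, 0.875, -0.217]
[ 654. -140.  205.] [180.  -49.    5.9] [-0.142, 0.398, 0.189, 0.258, 0.831, 0.176]
[ 652. -140.  145.] [180.  -49.    5.9] [0.0, 0.0, 0.0, -0.233, 0.0, 0.189]
```

Emit:
carry_out(
  plan=[
    [0,0,0,-0.05,0,-0.1,0],
    [0,0,0,-0.14,0,-0.3,0],
    [0,0,0,-0.23,0,-0.5,0],
    [0,0,0,-0.33,-0.005,-0.7,0],
    [0,0,0,-0.374,-0.009,-0.796,0],
    [0,0,0,-0.374,-0.009,-0.796,0],
  ],
)

```text
time: 3.8
ee_pos: [467.5, 300.1, 202.5]
eef_rot: [179.8, 19.9, 96.3]
ft_force: [0.6, 0.5, -3.4]
width: 0.565
grip_force: 63.3
```

Emit:
carry_out(
  plan=[
    [0.01,0.05,0.09,-0.05,0,0.03,0],
    [0.02,0.1,0.17,-0.1,0,0.06,0],
    [0.035,0.15,0.26,-0.14,0,0.09,0],
    [0.045,0.2,0.35,-0.19,0,0.11,0],
    [0.06,0.25,0.43,-0.24,0,0.14,0],
    [0.07,0.3,0.52,-0.29,0,0.17,0],
    [0.08,0.35,0.6,-0.34,0,0.2,0],
    [0.091,0.398,0.689,-0.383,0.009,0.225,0],
    [0.091,0.398,0.689,-0.383,0.009,0.225,0],
  ],
)

```text
time: 4.7
ee_pos: [477.8, 211.6, 180.9]
eef_rot: [-179.9, -4.8, 54.7]
ft_force: [0.2, 0.3, -2.9]
width: 0.567
grip_force: 63.1
```

Emit:
carry_out(
  plan=[
    [-0.02,0.04,0.07,-0.09,0.11,-0.03,0],
    [-0.04,0.08,0.14,-0.18,0.22,-0.05,0],
    [-0.06,0.12,0.21,-0.26,0.33,-0.08,0],
    [-0.08,0.16,0.28,-0.35,0.44,-0.11,0],
    [-0.095,0.2,0.35,-0.44,0.55,-0.14,0],
    [-0.11,0.24,0.42,-0.53,0.66,-0.16,0],
    [-0.13,0.28,0.5,-0.62,0.77,-0.19,0],
    [-0.152,0.323,0.566,-0.703,0.875,-0.217,0],
    [-0.152,0.323,0.566,-0.703,0.875,-0.217,0],
  ],
)

```text
time: 5.6
ee_pos: [539.1, -7.0, 212.9]
eef_rot: [179.9, -24.8, 19.9]
ft_force: [0.5, 0.7, -3.3]
width: 0.565
grip_force: 63.3
```

Emit:
carry_out(
  plan=[
    [-0.02,0.05,0.025,0.03,0.1,0.02,0],
    [-0.035,0.1,0.05,0.06,0.2,0.04,0],
    [-0.055,0.15,0.07,0.1,0.31,0.065,0],
    [-0.07,0.2,0.095,0.13,0.42,0.09,0],
    [-0.09,0.25,0.12,0.16,0.52,0.11,0],
    [-0.105,0.3,0.14,0.19,0.62,0.13,0],
    [-0.125,0.35,0.165,0.23,0.73,0.155,0],
    [-0.142,0.398,0.189,0.258,0.831,0.176,0],
    [-0.142,0.398,0.189,0.258,0.831,0.176,0],
    [-0.142,0.398,0.189,0.258,0.831,0.176,0],
    [-0.142,0.398,0.189,0.258,0.831,0.176,0],
  ],
)

```text
time: 6.7
ee_pos: [653.8, -139.1, 203.5]
eef_rot: [179.9, -48.8, 6.2]
ft_force: [0.0, 0.7, -3.1]
width: 0.567
grip_force: 63.5
```

```bash
python3 - <<'E'
from h import *
print(read_state()["joint_pos"],now()[0],read_state()["eef_rot"],read_state()["time"])
a=camera("side")[:,:,::-1];b=camera("top")[:,:,::-1]
a=cv2.resize(a[150:290,200:330],None,fx=4,fy=4,interpolation=cv2.INTER_CUBIC)[:460]
b=cv2.resize(b[135:250,250:340],None,fx=3,fy=4,interpolation=cv2.INTER_CUBIC)
cv2.imwrite("pics/s2.png",np.hstack([a,b]))
w=board_tool(stand(14,0,25),21);print(row(*w));f=w
w=board_tool(stand(12,0,6),21);print(row(*w,f))
# expected black end corner pixels (side, in crop), board frame
P,R=now();f0=board_tool(np.zeros(3),21)
M=R@f0[1].T;foot=P-M@f0[0];print("foot in stand",[(foot-SF)@v for v in(u(SA),u(SA+90),Z)])
E
```

```text
[-22.617563   -14.38917637 115.66261277  34.90031603  39.0450688
  41.68485053] [ 653.82044974 -139.07672524  203.53112405] [179.87866998 -48.81448087   6.1575622 ] 6.7
[-0.001, 0.002, 0.003, -0.21, 0.002, 0.172]
[0.0, 0.0, 0.0, -0.078, 0.0, 0.055]
foot in stand [np.float64(15.46819837062003), np.float64(0.3165689554407453), np.float64(79.39440677536786)]
```

View pics/s2.png

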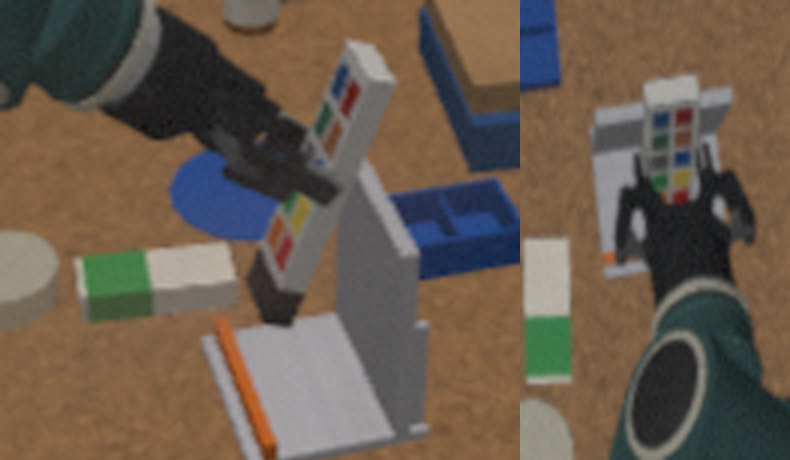

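The board is held over the stand, leaning the right way with its coloured face towards the stop. Its black end is at about (278,300), and it looks central in the top view. Now I'll lower it.

Emit:
carry_out(
  plan=[
    [0,0.002,0.003,-0.05,0,0.043,0],
    [0,0.002,0.003,-0.1,0,0.086,0],
    [0,0.002,0.003,-0.15,0,0.13,0],
    [0,0.002,0.003,-0.19,0.002,0.155,0],
    [0,0.002,0.003,-0.21,0.002,0.172,0],
    [0,0.002,0.003,-0.23,0.002,0.186,0],
    [0,0.002,0.003,-0.25,0.002,0.2,0],
    [0,0.002,0.003,-0.265,0.002,0.21,0],
    [0,0.002,0.003,-0.272,0.002,0.216,0],
    [0,0.002,0.003,-0.272,0.002,0.216,0],
    [0,0.002,0.003,-0.272,0.002,0.216,0],
  ],
)

```text
time: 7.9
ee_pos: [650.9, -141.0, 134.8]
eef_rot: [-179.9, -49.0, 5.7]
ft_force: [-0.1, 0.3, -3.9]
width: 0.567
grip_force: 63.5
```

```bash
python3 - <<'E'
from h import *
P,R=now();f0=board_tool(np.zeros(3),21)
M=R@f0[1].T;foot=P-M@f0[0];print("foot in stand",[(foot-SF)@v for v in(u(SA),u(SA+90),Z)],read_state()["ft_force"])
a=camera("side")[:,:,::-1]
cv2.imwrite("pics/s3.png",cv2.resize(a[190:290,230:330],None,fx=5,fy=5,interpolation=cv2.INTER_CUBIC))
for t in((12,0,4),(10,0,4)): print(row(*board_tool(stand(*t),21)))
print(row(*board_tool(stand(10,0,3),23)))
E
```

```text
foot in stand [np.float64(12.628964499996483), np.float64(-0.64593006867082), np.float64(10.024462138022088)] [-0.10974544  0.30172746 -3.89433964]
[0.0, -0.001, -0.002, -0.025, -0.004, 0.018]
[0.0, -0.001, -0.002, -0.031, -0.004, 0.01]
[0.0, -0.034, -0.002, -0.026, -0.004, 0.032]
```

View pics/s3.png

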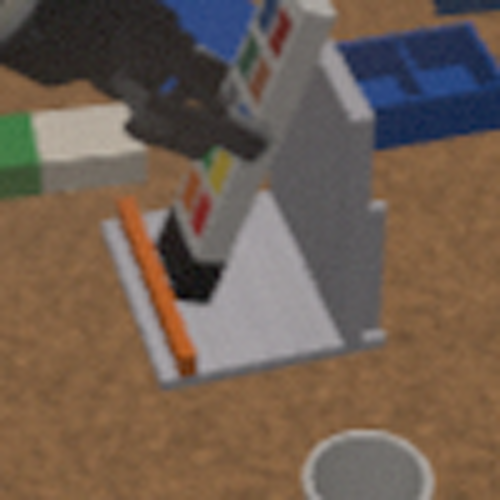

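The black end is just inside the stop, at (175..215,295), and slightly above the base. I'll lower it the rest of the way and let it lean.

Emit:
carry_out(
  plan=[
    [0,-0.001,-0.002,-0.015,-0.002,0.01,0],
    [0,-0.001,-0.002,-0.025,-0.004,0.016,0],
    [0,-0.015,-0.002,-0.026,-0.004,0.024,0],
    [0,-0.034,-0.002,-0.026,-0.004,0.032,0],
    [0,-0.034,-0.002,-0.026,-0.004,0.032,0],
    [0,-0.034,-0.002,-0.026,-0.004,0.032,0],
  ],
)

```text
time: 8.55
ee_pos: [652.4, -140.0, 126.7]
eef_rot: [179.9, -47.0, 5.9]
ft_force: [2.7, -0.1, -0.5]
width: 0.562
grip_force: 63.5
```

Emit:
carry_out(
  plan=[
    [0,0,0,0,0,0,0.55],
    [0,0,0,0,0,0,0.6],
    [0,0,0,0,0,0,0.65],
    [0,0,0,0,0,0,0.7],
    [0,0,0,0,0,0,0.8],
    [0,0,0,0,0,0,0.9],
    [0,0,0,0,0,0,0.9],
    [0,0,0,0,0,0,0.9],
    [0,0,0,0,0,-0.05,0.9],
    [0,0,0,0,0,-0.15,0.9],
    [0,0,0,0,0,-0.3,0.9],
    [0,0,0,0,0,-0.5,0.9],
    [0,0,0,0,0,-0.6,0.9],
    [0,0,0,0,0,-0.6,0.9],
  ],
)

```text
time: 9.95
ee_pos: [563.9, -149.7, 211.7]
eef_rot: [179.7, -47.2, 6.0]
ft_force: [0.4, -0.5, -0.9]
width: 0.899
grip_force: 0.0
```

```bash
cat >> h.py <<'E'
# column: foot, azimuth of axis foot->top
CF=np.array([486.5,-392.,36]);CA=98.6;TI=35
def col_axis(phi): return np.cos(np.radians(phi))*u(CA)+np.sin(np.radians(phi))*Z
S=105;BACK=5
def col_tool(foot,phi): # foot centre position, elevation of the axis
    R=tool(CA,phi+8-TI,CA-90)
    return foot+S*col_axis(phi)-BACK*R[:,2],R
E
python3 - <<'E'
from h import *
s=read_state();print(s["joint_pos"],s["time"])
a=camera("side")[:,:,::-1]
cv2.imwrite("pics/s4.png",cv2.resize(a[150:350,180:380],None,fx=3,fy=3,interpolation=cv2.INTER_CUBIC))
g=col_tool(CF,-8);print(g[0],Ro.from_matrix(g[1]).as_euler("xyz",degrees=True))
W=[(np.array([520,-190,260]),tool(30,20,-30)),(g[0]+[-10,60,200],tool(CA,-10,CA-90)),(g[0]-80*g[1][:,2],g[1]),g]
f=now()
for w in W: print(np.round(w[0]),row(*w,f));f=w
E
```

```text
[-28.4316073  -26.30626795 123.08847111  34.30298042  46.86775141
  40.0536371 ] 9.95
[ 470.5227423  -286.35530664   25.48258462] [180.   35.   98.6]
[ 520 -190  260] [0.413, -0.42, -0.786, 0.019, 0.18, -0.347]
[ 461. -226.  225.] [0.12, -0.413, -0.667, -0.339, -0.167, 0.043]
[ 464. -241.   91.] [-0.0, -0.417, -0.0, 0.043, 0.005, 0.675]
[ 471. -286.   25.] [0.0, 0.0, 0.0, -0.0, 0.0, 0.4]
```

View pics/s4.png

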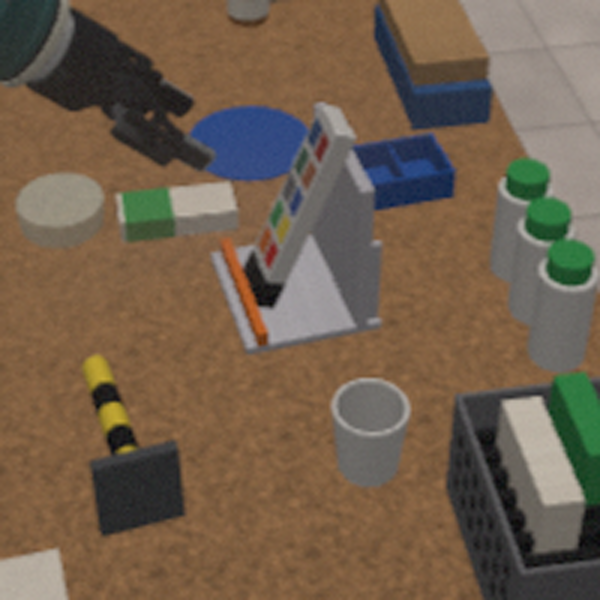

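The board leans in the stand as required. The column's foot underside is centred at about (138,487) in the crop and its tip at (95,365). I'll check the column model against those pixels.

```bash
python3 - <<'E'
from h import *
a=col_axis(-8);p=np.cross(u(CA-90),a)
pts=[CF,CF+35*u(CA+90)-35*p,CF-35*u(CA+90)-35*p,CF+35*u(CA+90)+35*p,CF-35*u(CA+90)+35*p,CF+175*a]
print(p,((proj("side",pts)-[180,150])*3).round(0).tolist())
print(((proj("top",pts)-[130,150])*3).round(0).tolist())
E
```

```text
[-0.0208113   0.13760829  0.99026807] [[138.0, 494.0], [99.0, 537.0], [183.0, 516.0], [90.0, 471.0], [177.0, 450.0], [95.0, 366.0]]
[[735.0, 244.0], [738.0, 275.0], [725.0, 213.0], [744.0, 277.0], [731.0, 212.0], [575.0, 270.0]]
```

Emit:
carry_out(
  plan=[
    [0.05,-0.05,-0.1,0,0.02,-0.06,0.7],
    [0.1,-0.1,-0.2,0.005,0.045,-0.12,0.7],
    [0.413,-0.42,-0.786,0.019,0.18,-0.347,0.7],
    [0.413,-0.42,-0.786,0.019,0.18,-0.347,0.7],
    [0.413,-0.42,-0.786,0.019,0.18,-0.347,0.7],
    [0.413,-0.42,-0.786,0.019,0.18,-0.347,0.7],
    [0.413,-0.42,-0.786,0.019,0.18,-0.347,0.7],
    [0.413,-0.42,-0.786,0.019,0.18,-0.347,0.7],
    [0.413,-0.42,-0.786,0.019,0.18,-0.347,0.7],
    [0.413,-0.42,-0.786,0.019,0.18,-0.347,0.7],
  ],
)

```text
time: 11.0
ee_pos: [520.6, -189.6, 257.6]
eef_rot: [175.3, -17.6, 59.8]
ft_force: [0.5, -0.6, 0.2]
width: 0.703
grip_force: 0.0
```

Emit:
carry_out(
  plan=[
    [0.12,-0.413,-0.667,-0.339,-0.167,0.043,0.7],
    [0.12,-0.413,-0.667,-0.339,-0.167,0.043,0.7],
    [0.12,-0.413,-0.667,-0.339,-0.167,0.043,0.7],
    [0.12,-0.413,-0.667,-0.339,-0.167,0.043,0.7],
    [0.12,-0.413,-0.667,-0.339,-0.167,0.043,0.7],
    [0.12,-0.413,-0.667,-0.339,-0.167,0.043,0.7],
    [0.12,-0.413,-0.667,-0.339,-0.167,0.043,0.7],
    [0.12,-0.413,-0.667,-0.339,-0.167,0.043,0.7],
  ],
)

```text
time: 11.8
ee_pos: [461.5, -226.3, 227.0]
eef_rot: [-180.0, 9.8, 98.5]
ft_force: [0.6, -0.3, -0.5]
width: 0.697
grip_force: 0.0
```

```bash
python3 - <<'E'
from h import *
g=col_tool(CF,-8);w=(g[0]-80*g[1][:,2],g[1])
print(read_state()["joint_pos"],row(*w),row(*g,w))
E
```

```text
[-24.64268351 -16.5838221  106.86213703  -8.26764496  84.39302481
 -32.71732929] [-0.001, -0.42, -0.001, 0.043, -0.0, 0.683] [0.0, 0.0, 0.0, -0.0, 0.0, 0.4]
```

Emit:
carry_out(
  plan=[
    [0,-0.14,0,0.014,0,0.2,0.7],
    [0,-0.28,0,0.028,0,0.4,0.7],
    [0,-0.42,0,0.043,0,0.6,0.7],
    [0,-0.42,0,0.043,0,0.683,0.7],
    [0,-0.42,0,0.043,0,0.683,0.7],
    [0,-0.42,0,0.043,0,0.683,0.7],
  ],
)

```text
time: 12.4
ee_pos: [463.9, -242.0, 92.1]
eef_rot: [-179.9, 35.0, 98.6]
ft_force: [0.4, -1.4, 0.6]
width: 0.697
grip_force: 0.0
```

Emit:
carry_out(
  plan=[
    [0,0,0,0,0,0.1,0.7],
    [0,0,0,0,0,0.2,0.7],
    [0,0,0,0,0,0.28,0.7],
    [0,0,0,0,0,0.33,0.7],
    [0,0,0,0,0,0.36,0.7],
    [0,0,0,0,0,0.38,0.7],
    [0,0,0,0,0,0.38,0.7],
  ],
)

```text
time: 13.1
ee_pos: [470.3, -284.9, 29.3]
eef_rot: [-179.9, 35.1, 98.7]
ft_force: [-0.0, 0.7, -0.2]
width: 0.701
grip_force: 0.0
```

```bash
python3 - <<'E'
from h import *
g=col_tool(CF,-8)
s=read_state();print(s["ft_force"],s["ee_pos"],row(*g),s["joint_pos"])
a=camera("side")[:,:,::-1];b=camera("top")[:,:,::-1]
a=cv2.resize(a[240:340,180:280],None,fx=4,fy=4,interpolation=cv2.INTER_CUBIC)
b=cv2.resize(b[200:270,310:390],None,fx=4,fy=400/70,interpolation=cv2.INTER_CUBIC)
cv2.imwrite("pics/s5.png",np.hstack([a,b]))
E
```

```text
[-0.03182936  0.7412713  -0.22528906] [ 470.3182325  -284.89296015   29.29585031] [-0.001, 0.002, 0.002, 0.005, -0.0, 0.02] [-19.44608631  -7.23145824 122.99277804 -39.35585135  53.26093298
  -7.00052052]
```

View pics/s5.png

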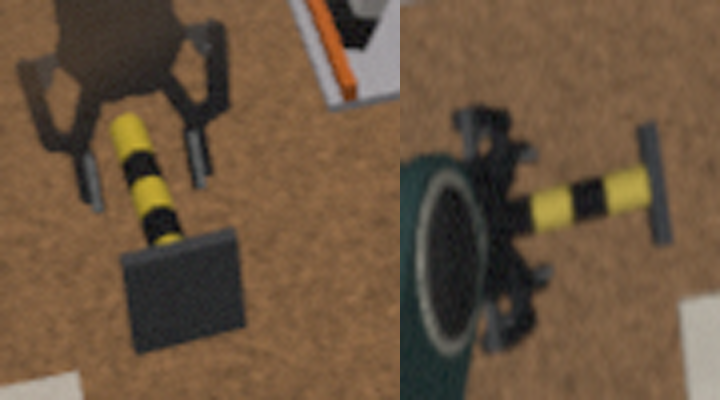

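The fingers straddle the shaft centrally: pads at (92,190) and (200,170), shaft at (145,170). Closing now.

Emit:
carry_out(
  plan=[
    [0,0,0,0,0,0.01,0.7],
    [0,0,0,0,0,0.012,0.6],
    [0,0,0,0,0,0.012,0.45],
    [0,0,0,0,0,0.012,0.3],
    [0,0,0,0,0,0.012,0.2],
    [0,0,0,0,0,0.012,0],
    [0,0,0,0,0,0.012,0],
    [0,0,0,0,0,0.012,0],
    [0,0,0,0,0,0.012,0],
    [0,0,0,0,0,0.012,0],
  ],
)

```text
time: 14.2
ee_pos: [470.6, -286.0, 27.2]
eef_rot: [-179.9, 35.1, 98.8]
ft_force: [2.1, 3.4, 4.2]
width: 0.26
grip_force: 58.6
```

```bash
cat >> h.py <<'E'
GP=np.array([470.6,-286.0,27.2]);GR=Ro.from_euler("xyz",[-179.9,35.1,98.8],degrees=True).as_matrix()
def frame(phi,ca=CA):
    a=np.cos(np.radians(phi))*u(ca)+np.sin(np.radians(phi))*Z
    x=u(ca-90);return np.column_stack([x,np.cross(a,x),a])
def colpose(foot,phi,ca=CA):
    M=frame(phi,ca)@frame(-8).T
    return foot+M@(GP-CF),M@GR
def tipfoot(phi,lift=2):
    k=lambda s,ph:s*col_axis(ph)-35*np.cross(u(CA-90),col_axis(ph))
    K=CF+k(12,-8); K[2]=0
    if phi<=0: return K-k(12,phi)+lift*Z
    K=K-12*u(CA)
    return K-k(0,phi)+lift*Z
E
python3 - <<'E'
from h import *
f=now();print(tipfoot(-8,0),tipfoot(90))
for ph in(-4,0,5,10,14,18,22,26): print(ph,row(*colpose(tipfoot(ph,min(2,(ph+8)/4)),ph),f))
f=colpose(tipfoot(26),26)
for ph in(30,35,40,44,48,52,56,60): print(ph,row(*colpose(tipfoot(ph),ph),f))
E
```

```text
[ 486.5        -392.           36.32945962] [ 492.47959564 -431.53823365    2.        ]
-4 [-0.001, 0.067, -0.001, -0.033, -0.0, -0.028]
0 [-0.001, 0.134, -0.001, -0.066, -0.0, -0.052]
5 [-0.002, 0.217, -0.001, -0.108, -0.0, -0.078]
10 [-0.002, 0.3, -0.001, -0.153, -0.0, -0.1]
14 [-0.002, 0.367, -0.001, -0.191, -0.0, -0.115]
18 [-0.002, 0.434, -0.001, -0.229, -0.001, -0.128]
22 [-0.002, 0.5, -0.001, -0.268, -0.001, -0.137]
26 [-0.002, 0.567, -0.001, -0.307, -0.001, -0.144]
30 [-0.0, 0.067, 0.0, -0.031, -0.0, -0.026]
35 [-0.0, 0.15, 0.0, -0.072, -0.0, -0.055]
40 [-0.001, 0.233, 0.0, -0.115, -0.0, -0.08]
44 [-0.001, 0.3, 0.0, -0.151, -0.0, -0.098]
48 [-0.001, 0.367, 0.0, -0.188, -0.001, -0.113]
52 [-0.001, 0.433, 0.0, -0.226, -0.001, -0.125]
56 [-0.001, 0.5, 0.0, -0.265, -0.001, -0.135]
60 [-0.002, 0.567, 0.0, -0.305, -0.001, -0.142]
```

Emit:
carry_out(
  plan=[
    [0,0.067,0,-0.033,0,-0.028,0],
    [0,0.134,0,-0.066,0,-0.052,0],
    [0,0.217,0,-0.108,0,-0.078,0],
    [0,0.3,0,-0.153,0,-0.1,0],
    [0,0.367,0,-0.191,0,-0.115,0],
    [0,0.434,0,-0.229,0,-0.128,0],
    [0,0.5,0,-0.268,0,-0.137,0],
    [0,0.567,0,-0.307,0,-0.144,0],
    [0,0.567,0,-0.307,0,-0.144,0],
  ],
)

```text
time: 15.1
ee_pos: [475.3, -320.5, 85.7]
eef_rot: [-179.8, 1.0, 98.6]
ft_force: [0.7, 0.2, -2.3]
width: 0.259
grip_force: 59.0
```

```bash
python3 - <<'E'
from h import *
s=read_state();print(s["joint_pos"],s["ft_force"],s["width"])
f=now();t=colpose(tipfoot(26),26);print(row(*t,f))
b=cv2.resize(camera("side")[:,:,::-1][200:350,150:300],None,fx=3,fy=3,interpolation=cv2.INTER_CUBIC)
cv2.imwrite("pics/s6.png",b)
for ph in(30,35,40,44,48,52,56,60): print(ph,row(*colpose(tipfoot(ph),ph),f))
E
```

```text
[-36.165769    -0.89772779 106.06385905  -0.83687336  74.26988187
 -44.50073045] [ 0.68213334  0.18239805 -2.27121633] 0.25891856645588374
[-0.003, -0.002, -0.003, 0.006, 0.003, -0.002]
30 [-0.003, 0.064, -0.003, -0.025, 0.003, -0.028]
35 [-0.003, 0.148, -0.004, -0.066, 0.003, -0.057]
40 [-0.003, 0.231, -0.004, -0.109, 0.002, -0.082]
44 [-0.003, 0.298, -0.004, -0.145, 0.002, -0.1]
48 [-0.003, 0.364, -0.004, -0.182, 0.002, -0.115]
52 [-0.003, 0.431, -0.004, -0.221, 0.002, -0.127]
56 [-0.003, 0.498, -0.004, -0.26, 0.002, -0.137]
60 [-0.004, 0.564, -0.004, -0.299, 0.002, -0.144]
```

View pics/s6.png

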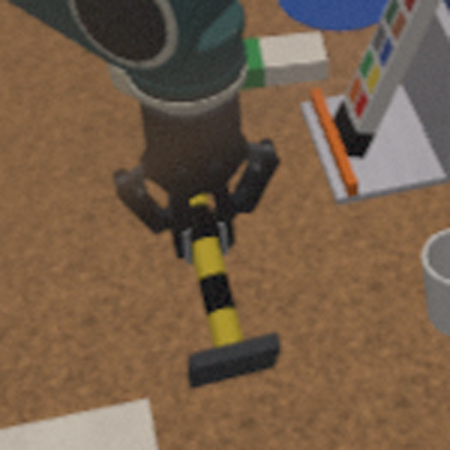

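The column is rising with its foot on the table (lower edge from (190,385) to (278,362)) and the pads still grip the shaft. Carrying on.

Emit:
carry_out(
  plan=[
    [-0.003,0.064,-0.003,-0.025,0.003,-0.028,0],
    [-0.003,0.148,-0.004,-0.066,0.003,-0.057,0],
    [-0.003,0.231,-0.004,-0.109,0.002,-0.082,0],
    [-0.003,0.298,-0.004,-0.145,0.002,-0.1,0],
    [-0.003,0.364,-0.004,-0.182,0.002,-0.115,0],
    [-0.003,0.431,-0.004,-0.221,0.002,-0.127,0],
    [-0.003,0.498,-0.004,-0.26,0.002,-0.137,0],
    [-0.004,0.564,-0.004,-0.299,0.002,-0.144,0],
    [-0.004,0.564,-0.004,-0.299,0.002,-0.144,0],
  ],
)

```text
time: 16.05
ee_pos: [484.8, -377.9, 114.7]
eef_rot: [180.0, -32.9, 98.8]
ft_force: [-0.7, 2.1, 2.6]
width: 0.257
grip_force: 59.5
```

```bash
python3 - <<'E'
from h import *
s=read_state();print(s["joint_pos"],s["ft_force"],s["width"])
f=now()
for ph in(60,64,68,72,76,80,84,87,90): print(ph,row(*colpose(tipfoot(ph),ph),f))
E
```

```text
[-47.90354075  18.63312558  85.58224998  17.90035207 103.50289308
 -56.80468796] [-0.7322865   2.14387971  2.62655381] 0.25729161055341737
60 [-0.001, -0.0, 0.0, -0.003, -0.002, -0.007]
64 [-0.001, 0.067, 0.0, -0.033, -0.002, -0.033]
68 [-0.002, 0.133, 0.0, -0.066, -0.002, -0.056]
72 [-0.002, 0.2, -0.0, -0.1, -0.002, -0.077]
76 [-0.002, 0.267, -0.0, -0.135, -0.002, -0.096]
80 [-0.002, 0.333, -0.0, -0.172, -0.002, -0.113]
84 [-0.002, 0.4, -0.0, -0.21, -0.002, -0.126]
87 [-0.003, 0.45, -0.0, -0.239, -0.002, -0.135]
90 [-0.003, 0.5, -0.0, -0.268, -0.002, -0.142]
```

Emit:
carry_out(
  plan=[
    [0,0.067,0,-0.033,-0.002,-0.033,0],
    [0,0.133,0,-0.066,-0.002,-0.056,0],
    [0,0.2,0,-0.1,-0.002,-0.077,0],
    [0,0.267,0,-0.135,-0.002,-0.096,0],
    [0,0.333,0,-0.172,-0.002,-0.113,0],
    [-0.002,0.4,0,-0.21,-0.002,-0.126,0],
    [-0.003,0.45,0,-0.239,-0.002,-0.135,0],
    [-0.003,0.5,0,-0.268,-0.002,-0.142,0],
    [-0.003,0.5,0,-0.268,-0.002,-0.142,0],
    [-0.003,0.5,0,-0.268,-0.002,-0.142,0],
  ],
)

```text
time: 17.05
ee_pos: [494.0, -436.8, 109.5]
eef_rot: [179.7, -62.7, 98.9]
ft_force: [-0.7, 0.2, -3.5]
width: 0.259
grip_force: 59.6
```

```bash
python3 - <<'E'
from h import *
s=read_state();print(s["joint_pos"],s["ft_force"],s["ft_torque"],s["width"])
f=now();t=tipfoot(90,0)
for l in(2,0,-2,-4): print(l,row(*colpose(tipfoot(90,l),90),f))
# tilt of shaft from both cameras: yellow/black shaft detection is left to the picture
a=camera("side")[:,:,::-1];b=camera("top")[:,:,::-1]
pa=proj("side",[t,t+175*Z]);pb=proj("top",[t,t+175*Z]);print(pa,pb)
a=cv2.resize(a[200:350,150:300],None,fx=3.9,fy=3.9,interpolation=cv2.INTER_CUBIC)
cv2.imwrite("pics/s7.png",a)
E
```

```text
[-53.53869357  38.96132329  68.24595089  31.71035998 127.92416671
 -55.72533073] [-0.72118696  0.20225885 -3.4940877 ] [-0.99866988 -0.17800654  0.01852213] 0.2590849475708153
2 [-0.001, 0.004, -0.0, -0.002, -0.003, -0.003]
0 [-0.001, 0.004, -0.0, -0.011, -0.003, 0.001]
-2 [-0.001, 0.004, -0.0, -0.02, -0.003, 0.006]
-4 [-0.001, 0.004, -0.0, -0.029, -0.003, 0.01]
[[230.77181721 337.42922679]
 [226.40912323 286.0777247 ]] [[384.08516641 229.56505539]
 [398.98355134 228.20111089]]
```

Emit:
carry_out(
  plan=[
    [-0.001,0.004,0,-0.007,-0.003,-0.001,0],
    [-0.001,0.004,0,-0.011,-0.003,0.001,0],
    [-0.001,0.004,0,-0.016,-0.003,0.003,0],
    [-0.001,0.004,0,-0.016,-0.003,0.003,0],
    [-0.001,0.004,0,-0.016,-0.003,0.003,0],
  ],
)

```text
time: 17.65
ee_pos: [493.6, -438.5, 108.8]
eef_rot: [179.2, -63.0, 99.4]
ft_force: [1.5, 3.1, 5.7]
width: 0.26
grip_force: 59.8
```

View pics/s7.png

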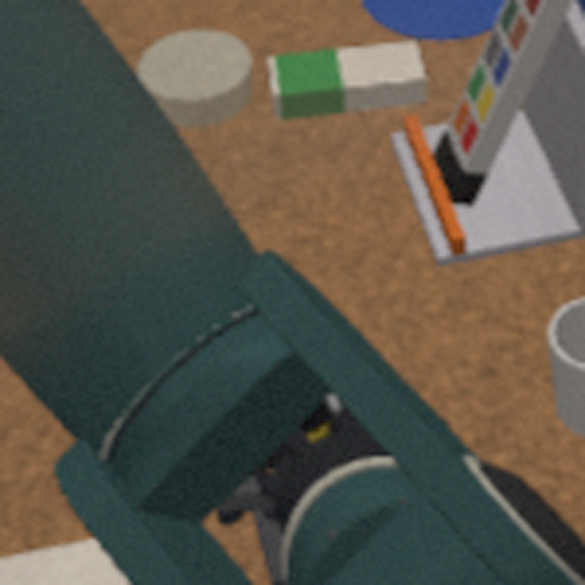

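The arm blocks the view, but the force (about 9 N onto the table) says the column stands on its foot. I'll lift it upright and carry it round the inner side to the mat.

```bash
cat >> h.py <<'E'
UP=np.array([493.6,-438.5,108.8]);UR=Ro.from_euler("xyz",[179.2,-63.0,99.4],degrees=True).as_matrix()
_o=colpose(np.zeros(3),90)[0];UF=np.r_[(UP-_o)[:2],0]
def upose(foot,az):
    M=Ro.from_euler("z",az-98.6,degrees=True).as_matrix();return np.array(foot)+M@(UP-UF),M@UR
E
python3 - <<'E'
from h import *
print(UF,_o if 0 else "",now()[0])
W=[(UF+[0,0,60],98.6),([500,-290,70],85),([505,-150,70],70),([520,-20,70],58),([580,90,70],50),([650.6,108.5,30],50),([650.6,108.5,8],50)]
f=now()
for w in W: t=upose(*w);print(np.round(t[0]),row(*t,f));f=t
E
```

```text
[ 492.54436567 -432.38609266    0.        ]  [ 493.59175247 -438.48192868  108.78871589]
[ 494. -438.  169.] [0.0, 0.0, -0.0, 0.267, 0.002, -0.136]
[ 500. -296.  179.] [-0.202, -0.001, 0.103, 0.361, 0.137, 0.6]
[ 503. -156.  179.] [-0.223, -0.002, 0.113, 0.318, -0.043, 0.624]
[517. -25. 179.] [-0.178, -0.001, 0.091, 0.29, -0.157, 0.567]
[576.  85. 179.] [-0.119, -0.001, 0.061, 0.284, -0.04, 0.557]
[647. 104. 139.] [0.0, 0.0, 0.0, -0.044, 0.21, 0.356]
[647. 104. 117.] [0.0, 0.0, 0.0, -0.098, -0.001, 0.05]
```

Emit:
carry_out(
  plan=[
    [0,0,0,0.03,0,-0.015,0],
    [0,0,0,0.08,0,-0.04,0],
    [0,0,0,0.15,0,-0.075,0],
    [0,0,0,0.22,0,-0.11,0],
    [0,0,0,0.267,0.002,-0.136,0],
    [0,0,0,0.267,0.002,-0.136,0],
  ],
)

```text
time: 18.25
ee_pos: [493.8, -438.9, 169.9]
eef_rot: [179.1, -62.8, 99.4]
ft_force: [-0.2, -0.4, -4.8]
width: 0.258
grip_force: 59.4
```

Emit:
carry_out(
  plan=[
    [-0.02,0,0.01,0.036,0.014,0.06,0],
    [-0.06,0,0.03,0.108,0.041,0.18,0],
    [-0.1,0,0.05,0.18,0.068,0.3,0],
    [-0.14,0,0.072,0.253,0.096,0.42,0],
    [-0.18,0,0.093,0.325,0.123,0.54,0],
    [-0.202,-0.001,0.103,0.361,0.137,0.6,0],
    [-0.202,-0.001,0.103,0.361,0.137,0.6,0],
  ],
)

```text
time: 18.95
ee_pos: [499.2, -294.8, 177.6]
eef_rot: [179.4, -63.0, 85.6]
ft_force: [-0.2, -1.0, -4.1]
width: 0.259
grip_force: 59.2
```

Emit:
carry_out(
  plan=[
    [-0.045,0,0.023,0.064,-0.008,0.125,0],
    [-0.09,0,0.045,0.127,-0.017,0.25,0],
    [-0.134,0,0.068,0.19,-0.026,0.375,0],
    [-0.178,-0.002,0.09,0.254,-0.034,0.5,0],
    [-0.223,-0.002,0.113,0.318,-0.043,0.624,0],
    [-0.223,-0.002,0.113,0.318,-0.043,0.624,0],
  ],
)

```text
time: 19.55
ee_pos: [502.3, -153.8, 177.2]
eef_rot: [179.4, -63.0, 70.6]
ft_force: [-0.1, -2.1, -4.5]
width: 0.258
grip_force: 59.5
```

```bash
python3 - <<'E'
from h import *
s=read_state();print(s["joint_pos"],s["ft_force"],s["width"],s["eef_rot"],s["ee_pos"])
W=[([520,-20,70],58),([580,90,70],50),([650.6,108.5,30],50),([650.6,108.5,8],50)]
f=now()
for w in W: t=upose(*w);print(np.round(t[0]),row(*t,f));f=t
E
```

```text
[-44.77870085   1.86014018 108.99447318  55.45800342 100.71695616
 -30.54215716] [-0.08647706 -2.06923959 -4.52569691] 0.2584281281180594 [179.36387054 -62.97050762  70.62677175] [ 502.26559031 -153.82742729  177.15327745]
[517. -25. 179.] [-0.178, -0.001, 0.09, 0.294, -0.151, 0.556]
[576.  85. 179.] [-0.119, -0.001, 0.061, 0.284, -0.04, 0.557]
[647. 104. 139.] [0.0, 0.0, 0.0, -0.044, 0.21, 0.356]
[647. 104. 117.] [0.0, 0.0, 0.0, -0.098, -0.001, 0.05]
```

Emit:
carry_out(
  plan=[
    [-0.036,0,0.018,0.059,-0.03,0.11,0],
    [-0.072,0,0.036,0.118,-0.06,0.222,0],
    [-0.107,0,0.054,0.176,-0.09,0.333,0],
    [-0.142,0,0.072,0.235,-0.12,0.445,0],
    [-0.178,-0.001,0.09,0.294,-0.151,0.556,0],
    [-0.178,-0.001,0.09,0.294,-0.151,0.556,0],
  ],
)

```text
time: 20.15
ee_pos: [517.1, -25.6, 179.0]
eef_rot: [179.1, -63.0, 58.9]
ft_force: [-0.5, -0.9, -4.6]
width: 0.259
grip_force: 59.5
```

Emit:
carry_out(
  plan=[
    [-0.024,0,0.012,0.057,-0.008,0.11,0],
    [-0.048,0,0.024,0.114,-0.016,0.223,0],
    [-0.072,0,0.037,0.17,-0.024,0.334,0],
    [-0.095,0,0.049,0.227,-0.032,0.446,0],
    [-0.119,-0.001,0.061,0.284,-0.04,0.557,0],
    [-0.119,-0.001,0.061,0.284,-0.04,0.557,0],
  ],
)

```text
time: 20.75
ee_pos: [577.5, 84.5, 179.0]
eef_rot: [179.2, -62.9, 50.9]
ft_force: [-0.7, -0.1, -4.7]
width: 0.257
grip_force: 59.6
```

Emit:
carry_out(
  plan=[
    [0,0,0,-0.01,0.05,0.08,0],
    [0,0,0,-0.022,0.1,0.17,0],
    [0,0,0,-0.033,0.16,0.26,0],
    [0,0,0,-0.044,0.21,0.356,0],
    [0,0,0,-0.044,0.21,0.356,0],
    [0,0,0,-0.044,0.21,0.356,0],
  ],
)

```text
time: 21.35
ee_pos: [647.6, 100.7, 138.4]
eef_rot: [179.3, -62.9, 50.7]
ft_force: [1.1, 0.7, -4.0]
width: 0.256
grip_force: 59.9
```

```bash
python3 - <<'E'
from h import *
s=read_state();print(s["joint_pos"],s["ft_force"],s["width"],s["eef_rot"],s["ee_pos"])
f=now()
for z in(8,3,1): print(row(*upose([650.6,108.5,z],50),f))
a=camera("side")[:,:,::-1];b=camera("top")[:,:,::-1]
a=cv2.resize(a[120:240,200:310],None,fx=4,fy=4,interpolation=cv2.INTER_CUBIC)
b=cv2.resize(b[150:230,190:260],None,fx=5,fy=6,interpolation=cv2.INTER_CUBIC)
cv2.imwrite("pics/s8.png",np.hstack([a,b]))
F=np.array([650.6,108.5,30]);c=lambda n,o,k:((proj(n,[F,F+175*Z])-o)*k).round(0).tolist()
print(c("side",[200,120],[4,4]),c("top",[190,150],[5,6]))
E
```

```text
[-12.58190563  -3.69202321 118.56456337  73.08852103  55.6518444
 -13.22424303] [ 1.14017719  0.67025969 -4.02120187] 0.2555610553260229 [179.31091526 -62.91982343  50.7111731 ] [647.6311397  100.67231971 138.37359238]
[-0.001, 0.001, -0.001, -0.092, -0.014, 0.057]
[-0.001, 0.001, -0.001, -0.114, -0.014, 0.068]
[-0.001, 0.001, -0.001, -0.123, -0.014, 0.073]
[[250.0, 282.0], [247.0, 97.0]] [[158.0, 206.0], [134.0, 165.0]]
```

View pics/s8.png

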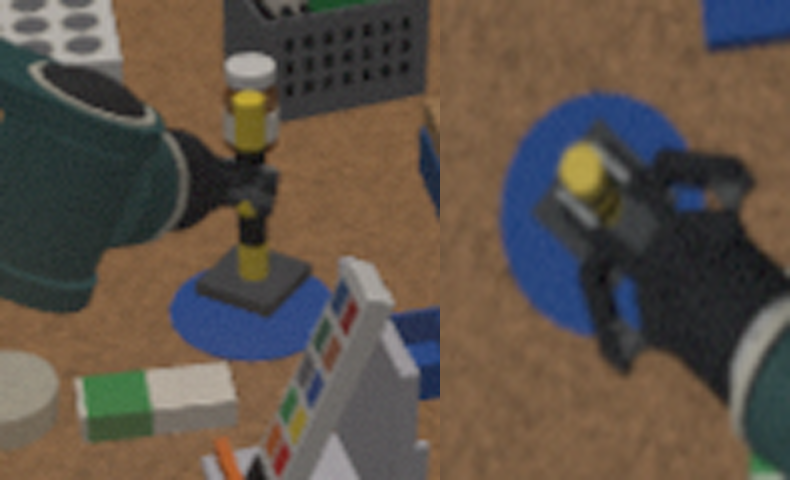

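The column is upright over the mat: its top is at (248,97) in the side view against a predicted (247,97), and the foot is centred at about (253,278). Now lowering it.

Emit:
carry_out(
  plan=[
    [0,0,0,-0.03,-0.005,0.02,0],
    [0,0,0,-0.06,-0.01,0.04,0],
    [0,0.001,0,-0.092,-0.014,0.057,0],
    [0,0.001,0,-0.105,-0.014,0.063,0],
    [0,0.001,0,-0.114,-0.014,0.068,0],
    [0,0.001,0,-0.118,-0.014,0.07,0],
    [0,0.001,0,-0.118,-0.014,0.07,0],
    [0,0.001,0,-0.118,-0.014,0.07,0],
  ],
)

```text
time: 22.25
ee_pos: [646.8, 104.3, 112.0]
eef_rot: [179.2, -63.0, 50.8]
ft_force: [-0.2, -0.2, -3.5]
width: 0.256
grip_force: 59.9
```

Emit:
carry_out(
  plan=[
    [0,0,0,-0.004,0,0.002,0],
    [0,0,0,-0.008,0,0.004,0],
    [0,0,0,-0.008,0,0.004,0],
  ],
)

```text
time: 22.55
ee_pos: [647.1, 104.2, 110.8]
eef_rot: [179.1, -63.1, 50.8]
ft_force: [-0.2, -0.3, 2.1]
width: 0.261
grip_force: 60.2
```

Now on the mat (contact force +2 N). I'll open slowly and retreat along the tool.

Emit:
carry_out(
  plan=[
    [0,0,0,0,0,0,0.26],
    [0,0,0,0,0,0,0.3],
    [0,0,0,0,0,0,0.35],
    [0,0,0,0,0,0,0.42],
    [0,0,0,0,0,0,0.5],
    [0,0,0,0,0,0,0.6],
    [0,0,0,0,0,0,0.7],
    [0,0,0,0,0,0,0.7],
    [0,0,0,0,0,-0.05,0.7],
    [0,0,0,0,0,-0.15,0.7],
    [0,0,0,0,0,-0.3,0.7],
    [0,0,0,0,0,-0.5,0.7],
    [0,0,0,0,0,-0.6,0.7],
    [0,0,0,0,0,-0.6,0.7],
    [0,0,0,0,0,-0.6,0.7],
  ],
)

```text
time: 24.05
ee_pos: [577.6, 22.0, 164.7]
eef_rot: [179.1, -63.0, 50.8]
ft_force: [0.1, -0.4, 0.7]
width: 0.696
grip_force: 0.0
```

```bash
python3 - <<'E'
from h import *
s=read_state();print(s["time"],s["ee_pos"])
F=np.array([650.6,108.5,2])
for n in("side","top"):
    im=camera(n);h=cv2.cvtColor(im,cv2.COLOR_RGB2HSV)
    m=((h[:,:,0]>22)&(h[:,:,0]<34)&(h[:,:,1]>150)&(h[:,:,2]>70)).astype(np.uint8)
    p=proj(n,[F,F+175*Z]).round(1)
    c=p.mean(0).astype(int);mm=np.zeros_like(m);mm[c[1]-40:c[1]+40,c[0]-15:c[0]+15]=m[c[1]-40:c[1]+40,c[0]-15:c[0]+15]
    k=cv2.connectedComponentsWithStats(mm)
    print(n,"pred foot/top",p.tolist(),[(k[2][i,:5].tolist(),k[3][i].round(1).tolist()) for i in range(1,k[0]) if k[2][i,4]>8])
E
```

```text
24.05 [577.61765344  22.01374068 164.67719151]
side pred foot/top [[262.7, 197.2], [261.9, 152.0]] [([259, 150, 8, 15, 98], [262.2, 157.0]), ([260, 172, 6, 9, 48], [262.5, 176.2]), ([260, 188, 6, 8, 46], [262.5, 191.3])]
top pred foot/top [[222.3, 185.3], [217.7, 178.7]] [([216, 177, 7, 7, 24], [218.5, 179.9])]
```

The column stands upright within about 1 px of the mat's centre, and the board was seen resting in the stand. Handing in.

```bash
python3 -c "
from rig import *
print(finish_job())"
```

```text
the job is handed in; nothing more can be done
None
```

The job is handed in: the column stands upright on the middle of the mat and the board leans in the stand with its coloured face to the stop. This took about 24 s of robot time; no verdict came back, and I didn't check the board again after placing the column.

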